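# Reload the polishing trough in reverse order

### The job

Move the four ground steel parts from the wooden trays on the board into the bays of the metal trough, one to a bay, in reverse order: the part nearest the board's peg goes into the bay farthest from the trough's peg, and so on, so that the part farthest from the board's peg ends up next to the trough's peg. Set each part down gently, never dropping it in, and leave it standing upright, as it stood, flat on the floor of its bay.

Things in the scene. Friction and masses are not known exactly. Their poses are not given: they have to be found in the camera images.
- hex_center (a point): Hexagonal steel coupling nut standing upright, 32 mm across flats (37 mm across corners), 64 mm tall, dark bore in its top. Flats face its x axis and +-60 degrees from it (and opposite): grip it across two opposite flats. Weighs roughly 0.3 kg. This point is its centre, half-way up (32 mm above its foot); z along its height.
- bush_center (a point): Flanged steel bush standing upright on its flange: flange 42 mm diameter, 10 mm thick; above it a round body 30 mm diameter; 70 mm tall in all, dark bore in its top. Grip the 30 mm body. Weighs roughly 0.3 kg. This point is its centre, half-way up (35 mm above its foot); z along its height.
- spindle_center (a point): Steel spindle end standing upright on its wide foot: foot 42 mm diameter, 14 mm thick; above it a slim round stem 22 mm diameter; 72 mm tall in all, no bore. Grip the stem. Weighs roughly 0.3 kg. This point is its centre, half-way up (36 mm above its foot); z along its height.
- square_center (a point): Square steel post standing upright, 30 x 30 mm, with a round stud 16 mm diameter on top; square part 52 mm high, 68 mm tall in all. Flats face its x and y axes; at the start x is within 25 degrees of the board's x axis. Grip it across two flats, below 52 mm. Weighs roughly 0.3 kg. This point is its centre, half-way up (34 mm above its foot); z along its height.
- tray_hex: Shallow square wooden tray in which the hexagonal nut stands at the start: 62 x 62 mm, 54 mm inside, floor 4 mm thick, rim top 10 mm above its underside. Fixed on the board; it keeps showing where that part came from. All four trays look alike. Origin: centre of its underside, 10 mm above the bench; axes parallel to the board's.
- tray_bush: Shallow square wooden tray in which the flanged bush stands at the start: 62 x 62 mm, 54 mm inside, floor 4 mm thick, rim top 10 mm above its underside. Fixed on the board; it keeps showing where that part came from. All four trays look alike. Origin: centre of its underside, 10 mm above the bench; axes parallel to the board's.
- tray_spindle: Shallow square wooden tray in which the spindle end stands at the start: 62 x 62 mm, 54 mm inside, floor 4 mm thick, rim top 10 mm above its underside. Fixed on the board; it keeps showing where that part came from. All four trays look alike. Origin: centre of its underside, 10 mm above the bench; axes parallel to the board's.
- tray_square: Shallow square wooden tray in which the square post stands at the start: 62 x 62 mm, 54 mm inside, floor 4 mm thick, rim top 10 mm above its underside. Fixed on the board; it keeps showing where that part came from. All four trays look alike. Origin: centre of its underside, 10 mm above the bench; axes parallel to the board's.
- board: First rack: fixed plywood board, 80 x 330 x 10 mm, with the four trays in a row along its y axis and a dark wooden peg (20 mm diameter, top 45 mm above the bench) at its +y end. Origin at bench height under the middle of the row; tray centres at y = +99, +33, -33, -99 mm, peg at y = +160. Its y axis is within 12 degrees of the robot's left. Nearer or farther than the trough.
- trough: Second rack: fixed metal trough with pale floor and dark walls, 76 x 332 mm, four empty bays in a row along its y axis and a steel peg (20 mm diameter, 45 mm tall) at its +y end. Origin at bench height under the middle of the row; bay centres at y = +99, +33, -33, -99 mm, peg at y = +160. Bays 60 x 61 mm inside, floor 6 mm, wall tops 14 mm above the bench. y axis within 12 degrees of the robot's left.
Not all that is in view belongs to the job. What is shaped like the part that bears square_center but green or orange is not meant. What is shaped like the part that bears hex_center but yellow is not meant.

How it is judged:
By the outcome, as a careful person would: the job done as asked, in the order asked, and still so for the second after the job is handed in, with the robot touching nothing.
It also fails if it takes over 90 s, if anything falls off the work surface, if the arm or the gripper's body presses on something with over 40 N, if the wrist force passes 120 N, or if a joint passes its speed limit or range.

### The arm

A 6-joint arm with a two-finger parallel gripper is mounted at the origin on the work surface. World frame = base frame: x ahead of the robot, y to its left, z up, the work surface at z = 0. Lengths are in m, angles in degrees, forces in N, time in s.
With the tool pointing down it reaches from about 0.375 to 0.9 m from the base axis. Payload 3.1 kg.
Tool frame: the origin (TCP) lies at the very end of the fingers, on their centre line; the grasp point (between the pads) lies 19 mm behind it (bot.hold_point_z is the z of the grasp point in the tool frame, in m); z points along the fingers, y is the direction in which the jaws open and shut (so a half turn about z gives the same grasp; the last joint's range is limited). The gripper opens to 87 mm and grips with 3 to 60 N. Pads are 19 mm wide; open, the fingers measure 117 mm over their backs; the gripper's body (75 mm by 190 mm) begins 51 mm behind the grasp point.
Start: joints at [-75.716, 30.224, 82.088, -0, 67.689, -10.227], TCP at [0.259, -0.569, 0.186] pointing down, gripper open.
Joint ranges: [-176.69, 176.69], [-43.24, 126.21], [12.49, 139.97], [-82, 262], [0, 151.66], [-163.58, 163.58]. Speed limits (degrees/s): [159.86, 159.86, 180, 180, 180, 180].

### API

Orientations are given as a 3x3 rotation matrix whose columns are the frame's x, y, z axes.
In Python, from rig import bot gives the robot as it stands.
- The arm moves only by the tool servo_tool, never from a script. Its argument "increments" is a list of rows, each a list of 3 entries, a list of its own where there are three numbers: the closure, from 0 (fully open) to 1 (shut), then the shift along the tool's x, y, z in mm, then the turn about the tool's z in degrees. In form: [[claw, [x, y, z], turn], ...]. A call has 1 to 5 rows; each row shifts and turns the commanded pose from where the row before left it, along the tool's axes as they then stand; what a row does not reach is not made up. A row lasts 1/8 s, in which the tool goes at most 62.5 mm and 10.7 degrees, less where a joint would pass 70% of its speed; a pose out of reach is approached as far as the arm can. A call with a gripper value outside its range is refused whole. The fingers move at their own pace and stop on an object; the grip force is fixed at half the most. Time passes only in rows, so rows that do not move let the fingers close. It gives the time, the measured TCP pose, the force and the opening at its end, in the units of the state.
- bot.read_state(): the state, without advancing time (a new reading comes with each control period).
- bot.capture(name): name is "scene" or "top" or "wrist"; returns (picture, depth): 480x640x3 uint8, blue, green, red; 480x640 float32, m along the optical axis (not along the pixel's ray), 0 where there is no reading.
- bot.camera_info(name): a dict with "K" (3x3 intrinsics, pixels), "R" (3x3) and "t" (3): a world point X has camera coordinates R X + t; the wrist camera has in their place "mount" (4x4, takes a point from camera to tool coordinates, whose origin is the TCP and whose axes are the flange's). Camera axes: x right, y down, z forward; pixel columns grow to the right and rows downward; lengths in m; the calibration is good to about 2 mm. A picture is of the moment at which its call begins: read the wrist's pose just before it. camera_info takes no time and is no camera call.
- bot.hand_in(): hands the job in, once; it reports no verdict.
Trained networks look in the newest picture that a camera, given by its name, has taken for a name from the list of things; names that differ only in an ending like _2 or _b are one class to them, and where a whole thing is asked for, a point or a joint stands for the part that bears it (a point fixed in the world has none). Each returns a list of dicts, best first, with "p" (0 to 1); they miss things now and then, are a little off and sometimes report something else, mostly with a low value. They report only what shows in the picture. A call takes as long as a camera call. They do not tell look-alikes from the thing itself.
- bot.find_in(camera, thing): "bbox" ([left, top, right, bottom] in pixels, round what is visible of it).
- bot.trace(camera, thing): "region" (480x640 bool, what is visible of it) and "bbox" ([left, top, right, bottom] in pixels, round what is visible of it).
The state is a dict: "time_s": time; "joint_positions": joint angles; "qvel": joint speeds; "tau": joint torques, N m; "position": TCP position; "tcp_rot": TCP orientation; "force": force on the tool from outside, world axes, zero at the start; "moment": the same for the moment, N m; "opening": opening from 0.0 (shut) to 1.0 (fully open).
Only numpy, scipy, OpenCV 4.12 (cv2) and the standard library are available. Lean on these libraries where they do the work, as an engineer would, in place of code of your own. Each camera call takes 0.05 s, during which the arm holds its last target.

## Working session

There is one attempt and no reset: what is moved stays moved. The work goes in short steps, Python scripts to look and compute and a tool call to move; the robot and the scene stay as the last step left them, time stands still between calls to the robot, and variables do not carry over. Pictures are saved under pics/ and viewed, and the job is handed in when it is done.

Besides the shell and the picture viewer there is one more tool, called after "Request:" as name(argument=value, ...) on one line, values as JSON. servo_tool: Moves the arm, as the interface text tells. Its arguments: {"type":"object","properties":{"increments":{"type":"array","items":{"type":"array"}}},"required":["increments"]}

```bash
mkdir -p pics; ls
cat > h.py <<'E'
import numpy as np, cv2
from rig import bot
E
python3 - <<'E'
from h import *
s=bot.read_state(); print(s['time_s'],s['position'],s['tcp_rot'],s['opening'],s['force'])
for c in ['scene','top','wrist']:
    im,d=bot.capture(c); cv2.imwrite(f'pics/{c}0.png',im); np.save(f'pics/{c}0d.npy',d); print(c,bot.camera_info(c))
print(bot.hold_point_z)
E
```

```text
pics
0.0 [ 0.25909892 -0.56785755  0.18508211] [[ 9.09872343e-01  4.14887918e-01 -5.78640258e-04]
 [ 4.14888174e-01 -9.09869955e-01  2.11359407e-03]
 [ 3.50417259e-04 -2.16317179e-03 -9.99997599e-01]] 0.9989079900335586 [-0.23374851  0.35201885 -0.16412289]
scene {'K': array([[545.44717006,   0.        , 329.36254865],
       [  0.        , 545.44717006, 245.38422479],
       [  0.        ,   0.        ,   1.        ]]), 'R': array([[-0.3272424 ,  0.94491981,  0.0062426 ],
       [ 0.54843563,  0.19530444, -0.8130649 ],
       [-0.76950034, -0.26264565, -0.58213958]]), 't': array([ 0.1754398 , -0.20954126,  1.25854568])}
top {'K': array([[449.03425278,   0.        , 319.62138264],
       [  0.        , 449.03425278, 231.98465417],
       [  0.        ,   0.        ,   1.        ]]), 'R': array([[-0.0481903 , -0.99883387, -0.00293148],
       [-0.97636542,  0.04772492, -0.21079111],
       [ 0.2106852 , -0.00729589, -0.97752673]]), 't': array([0.00252733, 0.51821063, 0.61361929])}
wrist {'K': array([[366.94622967,   0.        , 314.04425945],
       [  0.        , 366.94622967, 237.5520881 ],
       [  0.        ,   0.        ,   1.        ]]), 'mount': array([[-6.61270511e-04, -9.60671648e-01, -2.77686058e-01,
         7.62587749e-02],
       [ 9.99999694e-01, -5.19270143e-04, -5.84913069e-04,
        -2.45992399e-04],
       [ 4.17715323e-04, -2.77686360e-01,  9.60671698e-01,
        -1.97777296e-01],
       [ 0.00000000e+00,  0.00000000e+00,  0.00000000e+00,
         1.00000000e+00]])}
-0.0187
```

View pics/scene0.png

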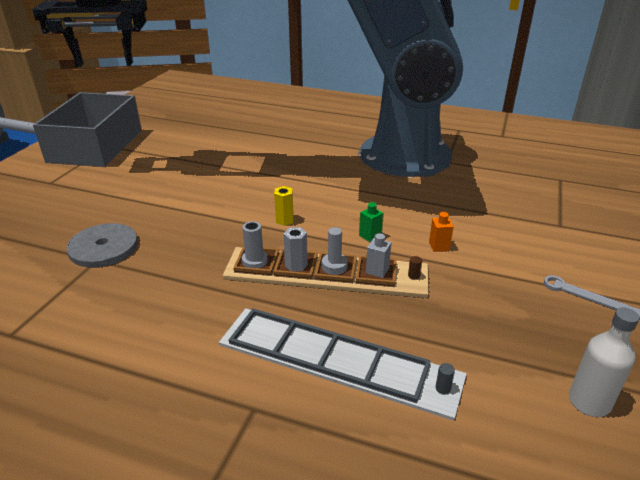

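View pics/top0.png

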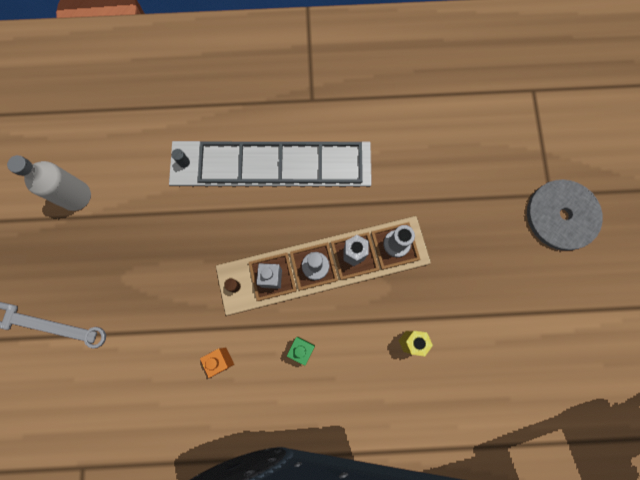

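View pics/wrist0.png

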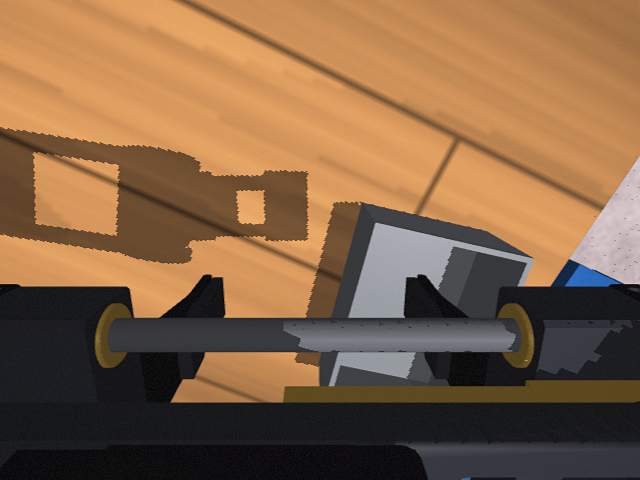

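```bash
cat > h.py <<'E'
import numpy as np, cv2
from rig import bot
def cloud(cam,d,s=None):
    I=bot.camera_info(cam);K=I['K']
    v,u=np.mgrid[0:480,0:640]
    P=np.stack([(u-K[0,2])/K[0,0]*d,(v-K[1,2])/K[1,1]*d,d],-1)
    if cam=='wrist':
        M=I['mount'];P=P@M[:3,:3].T+M[:3,3]
        return P@np.array(s['tcp_rot']).T+np.array(s['position'])
    return (P-I['t'])@I['R']
E
python3 - <<'E'
from h import *
for c in ['top','scene']:
    im,d=bot.capture(c); W=cloud(c,d); 
    out=im.copy()
    for n in ['hex_center','bush_center','spindle_center','square_center','board','trough','tray_square','tray_bush']:
        for r in bot.trace(c,n)[:4]:
            m=r['region']&(d>0); 
            if m.sum()<5: continue
            p=W[m]; zt=np.percentile(p[:,2],98)
            if 'center' in n:
                q=p[p[:,2]>zt-.004]
                print(c,n,round(r['p'],2),m.sum(),r['bbox'],'ztop',zt.round(4),'n',len(q),'mid',((q.max(0)+q.min(0))/2)[:2].round(4),'mean',q.mean(0).round(4),'ext',np.ptp(q,0).round(3))
            else:
                h=.014 if n=='trough' else .010
                rect=cv2.minAreaRect((p[p[:,2]<.02][:,:2]*1000).astype(np.float32))
                print(c,n,round(r['p'],2),m.sum(),r['bbox'],rect,np.percentile(p[:,2],[5,50,95]).round(4))
    np.savez(f'pics/{c}_1.npz',im=im,d=d)
print(bot.read_state()['time_s'])
E
```

```text
top hex_center 0.86 541 [343.5, 236.5, 371.8, 267.4] ztop 0.0796 n 387 mid [ 0.4881 -0.0741] mean [ 0.4886 -0.074   0.0775] ext [0.034 0.031 0.006]
top hex_center 0.56 652 [400.9, 328.0, 435.0, 358.1] ztop 0.0652 n 445 mid [ 0.3523 -0.153 ] mean [ 0.3515 -0.1533  0.0633] ext [0.033 0.035 0.005]
top hex_center 0.55 3806 [216.5, 218.4, 428.0, 315.7] ztop 0.0437 n 141 mid [0.4482 0.1135] mean [0.4482 0.1134 0.0438] ext [0.018 0.018 0.007]
top hex_center 0.3 1016 [292.9, 241.8, 337.2, 287.5] ztop 0.0214 n 367 mid [ 0.4742 -0.0114] mean [ 0.4738 -0.0109  0.0196] ext [0.07  0.07  0.069]
top bush_center 0.96 673 [383.0, 223.7, 411.1, 255.7] ztop 0.0852 n 298 mid [ 0.5018 -0.1415] mean [ 0.5019 -0.1416  0.0835] ext [0.027 0.028 0.006]
top spindle_center 0.68 594 [301.8, 254.1, 329.2, 279.1] ztop 0.0865 n 174 mid [ 0.4729 -0.0127] mean [ 0.4727 -0.0131  0.0852] ext [0.02  0.02  0.005]
top square_center 0.87 458 [287.0, 337.8, 315.6, 365.2] ztop 0.0686 n 100 mid [0.3483 0.0134] mean [0.3483 0.0132 0.067 ] ext [0.014 0.015 0.005]
top square_center 0.76 535 [257.5, 261.5, 283.3, 289.8] ztop 0.08
[... 2166 characters left out ...]
 654 [311.5, 255.9, 356.5, 281.0] ((460.6990661621094, -14.573822021484375), (91.62017059326172, 65.4605941772461), 11.320096015930176) [0.0098 0.0152 0.0204]
scene trough 0.7 11384 [216.6, 310.9, 464.0, 422.4] ((643.5479736328125, 50.417266845703125), (336.35162353515625, 90.12986755371094), 87.08065032958984) [0.0034 0.0059 0.0146]
scene tray_square 0.69 702 [355.5, 258.7, 397.6, 284.1] ((447.71990966796875, 50.98447799682617), (90.29985809326172, 62.42436981201172), 11.57302474975586) [0.0109 0.0144 0.0202]
scene tray_bush 0.81 598 [231.9, 246.9, 280.7, 276.9] ((499.83392333984375, -143.24697875976562), (65.24085998535156, 68.6760025024414), 11.901358604431152) [0.0101 0.0155 0.0205]
1.05
```

```bash
cat > m.py <<'E'
from h import *
from scipy.optimize import minimize
def yawfit(q,c,n):  # angle of flat normals, mod 360/n, from widest support: minimise area of n-gon
    best=None
    for a in np.arange(0,360/n,1.):
        t=np.radians(a+np.arange(n)*360/n); D=np.stack([np.cos(t),np.sin(t)],1)
        s=np.percentile((q-c)@D.T,97,axis=0).sum()
        if best is None or s<best[0]: best=(s,a)
    return best[1],best[0]/n
if __name__=='__main__':
    for c in ['top','scene']:
        z=np.load(f'pics/{c}_1.npz'); W=cloud(c,z['d']); X=W[z['d']>0]
        for n,cc,zl,k in [('hex',[.4883,-.0741],(.073,.082),6),('square',[.458,.0551],(.061,.070),4)]:
            cc=np.array(cc);m=(np.hypot(*(X[:,:2]-cc).T)<.025)&(X[:,2]>zl[0])&(X[:,2]<zl[1]);q=X[m][:,:2]
            print(c,n,m.sum(),yawfit(q,cc,k),cv2.minAreaRect((q*1000).astype(np.float32)),X[m][:,2].mean())
        m=(X[:,2]>.0115)&(X[:,2]<.017)&(X[:,0]>.59)&(X[:,0]<.72)&(X[:,1]>-.15)&(X[:,1]<.24);
        q=X[m]; 
        print(c,'walls',m.sum(),cv2.minAreaRect((q[:,:2]*1000).astype(np.float32)),q[:,1].min(),q[:,1].max())
        m=(X[:,2]>.025)&(X[:,2]<.05)&(X[:,0]>.59)&(X[:,0]<.72)&(X[:,1]>.15)&(X[:,1]<.28);
        print('peg',m.sum(),X[m].mean(0),X[m].min(0),X[m].max(0))
        m=(X[:,2]>.042)&(X[:,2]<.05)&(np.hypot(X[:,0]-.448,X[:,1]-.1135)<.02); print('bpeg',X[m].mean(0))
        m=(X[:,2]>.0175)&(X[:,2]<.0225)&(np.hypot(X[:,0]-.481,X[:,1]+.044)<.19)&(X[:,0]>.41)&(X[:,0]<.57);print('rims',cv2.minAreaRect((X[m][:,:2]*1000).astype(np.float32)))
E
python3 m.py
```

```text
top hex 431 (np.float64(40.0), np.float64(0.01445941141056178)) ((488.89495849609375, -73.50498962402344), (31.34836769104004, 35.358802795410156), 86.78059387207031) 0.07731850610781896
top square 331 (np.float64(80.0), np.float64(0.014337815717757461)) ((458.23663330078125, 55.4697265625), (30.056842803955078, 30.074790954589844), 83.55506134033203) 0.06511800750364839
top walls 1593 ((650.4254150390625, 53.37461853027344), (302.7521057128906, 71.03413391113281), 86.96977233886719) -0.09881613429338597 0.20481047640722808
peg 176 [0.65568809 0.19420773 0.04040225] [0.64755415 0.18602268 0.02518367] [0.66738866 0.2063579  0.04742778]
bpeg [0.44851682 0.11379287 0.0440169 ]
rims ((477.5816345214844, -28.863250732421875), (62.44964599609375, 288.4791259765625), 11.479781150817871)
scene hex 257 (np.float64(10.0), np.float64(0.015213955691507415)) ((487.7298583984375, -74.54335021972656), (36.68531799316406, 32.825618743896484), 61.5482063293457) 0.0769722723763223
scene square 206 (np.float64(87.0), np.float64(0.014301141047462489)) ((456.7969055175781, 54.570777893066406), (30.527664184570312, 32.362422943115234), 84.46012115478516) 0.06496192550222882
scene walls 2094 ((648.9238891601562, 52.6942138671875), (304.6390686035156, 73.52680969238281), 87.02383422851562) -0.10015169651664838 0.2048568296938885
peg 315 [0.66036107 0.19529582 0.03904596] [0.64557327 0.18522293 0.02505538] [0.66759066 0.20503592 0.04647286]
bpeg [0.44870465 0.1127718  0.04412914]
rims ((475.572998046875, -24.728591918945312), (66.44292449951172, 299.28509521484375), 11.330066680908203)
```

```bash
cat > plan.py <<'E'
import sys,json
from h import *
def plan(x,y,z,yaw,claw,mm=60,deg=10,rows=None):
    s=bot.read_state();R=np.array(s['tcp_rot']);p=np.array(s['position'])
    ry=np.degrees(np.arctan2(R[1,1],R[0,1]))
    dy=(yaw-ry+180)%360-180
    d=np.array([x,y,z])-p
    n=rows or int(max(np.ceil(np.linalg.norm(d)*1000/mm),np.ceil(abs(dy)/deg),1))
    out=[];a=ry;tot=np.zeros(3)
    for i in range(n):
        t=np.radians(a);Y=np.array([np.cos(t),np.sin(t),0]);X=np.array([-np.sin(t),np.cos(t),0]);Z=np.array([0,0,-1.])
        # feed back rounding
        want=d*(i+1)/n-tot
        v=np.round([want@X*1000,want@Y*1000,want@Z*1000],1)
        tot=tot+(v[0]*X+v[1]*Y+v[2]*Z)/1000
        tr=round(-((ry+dy*(i+1)/n)-a),1); a-=tr
        out.append([claw,[float(k) for k in v],float(tr)])
    print('t',s['time_s'],'pos',p.round(4),'yaw',ry.round(2),'F',np.array(s['force']).round(1),'op',round(s['opening'],3))
    for i in range(0,n,5): print(json.dumps(out[i:i+5]))
if __name__=='__main__':
    a=[float(v) for v in sys.argv[1:]]
    plan(*a[:5],*(a[5:7] if len(a)>5 else []))
E
python3 plan.py .50 -.05 .2 11.5 0
python3 - <<'E'
from h import *
for c in ['top','scene']:
    z=np.load(f'pics/{c}_1.npz'); W=cloud(c,z['d']); X=W[z['d']>0]
    m=(X[:,2]>.0115)&(X[:,2]<.017)&(X[:,0]>.60)&(X[:,0]<.71)&(X[:,1]>-.15)&(X[:,1]<.18)
    q=X[m]; print(c,cv2.minAreaRect((q[:,:2]*1000).astype(np.float32)))
    a=np.radians(87);ey=np.array([np.cos(a),np.sin(a)]);ex=np.array([np.sin(a),-np.cos(a)])
    u=q[:,:2]@ey; v=q[:,:2]@ex; print(np.percentile(u,[0,1,99,100]),np.percentile(v,[0,1,50,99,100]))
    h,e=np.histogram(u,bins=np.arange(u.min(),u.max()+.003,.003)); print(h)
    m=(X[:,2]>.042)&(X[:,2]<.05)&(X[:,0]>.6)&(X[:,0]<.72)&(X[:,1]>.15)&(X[:,1]<.28);p=X[m].mean(0);print(p,p[:2]@ey,p[:2]@ex)
E
```

```text
t 1.05 pos [ 0.2593 -0.5686  0.1861] yaw -65.49 F [-0.4 -0.4  0.5] op 0.995
[[0.0, [43.4, -37.2, -1.4], -7.7], [0.0, [48.0, -31.1, -1.4], -7.7], [0.0, [51.8, -24.3, -1.4], -7.7], [0.0, [54.5, -17.2, -1.4], -7.7], [0.0, [56.3, -9.7, -1.4], -7.7]]
[[0.0, [57.2, -2.1, -1.3], -7.7], [0.0, [56.9, 5.6, -1.4], -7.7], [0.0, [55.6, 13.1, -1.4], -7.7], [0.0, [53.4, 20.5, -1.4], -7.7], [0.0, [50.1, 27.5, -1.4], -7.7]]
top ((649.5435791015625, 36.71617126464844), (269.3885498046875, 71.03413391113281), 86.96977233886719)
[-0.0640204  -0.06296565  0.20430739  0.20534088] [0.61115415 0.61166251 0.64299815 0.68180593 0.68220797]
[69 58 10 11 12 11  9 11  9 12 12 12 10 12 15 13 14 15  8 14 13 14 72 40
 15 11 12 13 13 10 14 10 14 14 10 12 14 11 11 12 13 12 15 14 72 48 14 14
 13 10  9 12 13 12 13 12 10 10 12 14 13 14  9 12 11 23 70 49 14 11 10 13
 10 14 14  8 13 10 15 12 10 10 10 10 13 10 11 23 71 47]
[0.65759159 0.19559254 0.04417668] 0.22974016868728017 0.6464538657354002
scene ((648.0133666992188, 35.18043518066406), (269.564208984375, 73.52680969238281), 87.02383422851562)
[-0.06573888 -0.06440987  0.20319508  0.20383705] [0.60851363 0.60954979 0.65157761 0.68118785 0.682089  ]
[59 71 23 14 15 13 12 13 15 12 17 13 13 16 14 14 14 12 17 12 16 17 65 83
 18 16 13 12 15 16 15 18 14 13 14 18 12 16 17 14 17 13 15 18 74 88 16 15
 16 15 17 16 19 14 14 18 18 18 16 13 17 13 18 17 16 19 80 89 19 16 17 16
 16 17 14 18 17 15 18 18 17 21 17 18 18 17 19 18 86 84]
[0.65736245 0.19526087 0.04426689] 0.22939696692747852 0.6462423954628781
```

Request:
servo_tool(increments=[[0,[43,-37,-1],-7.7],[0,[48,-31,-1],-7.7],[0,[52,-24,-1],-7.7],[0,[55,-17,-1],-7.7],[0,[56,-10,-1],-7.7]])

```text
time_s: 1.68
position: [0.3806, -0.3082, 0.1913]
tcp_rot: [[0.45, 0.893, 0.001], [0.893, -0.45, -0.001], [-0.0, 0.001, -1.0]]
force: [0.8, 0.0, -0.5]
opening: 0.999
```

Request:
servo_tool(increments=[[0,[57,-2,-1],-7.7],[0,[57,6,-1],-7.7],[0,[56,13,-1],-7.7],[0,[53,20,-1],-7.7],[0,[50,27,-1],-7.7]])

```text
time_s: 2.3
position: [0.5004, -0.0491, 0.1964]
tcp_rot: [[-0.204, 0.979, 0.001], [0.979, 0.204, -0.0], [-0.001, 0.001, -1.0]]
force: [1.0, 0.0, 0.7]
opening: 1.002
```

Request:
servo_tool(increments=[[0,[0,0,0],0],[0,[0,0,0],0]])

```text
time_s: 2.55
position: [0.4994, -0.0508, 0.196]
tcp_rot: [[-0.2, 0.98, -0.0], [0.98, 0.2, -0.0], [-0.0, -0.0, -1.0]]
force: [0.5, -1.5, -0.7]
opening: 1.001
```

Run:
```python
from h import *
from m import yawfit
s=bot.read_state(); im,d=bot.capture('wrist'); cv2.imwrite('pics/w1.png',im)
print(s['time_s'],s['position'],s['joint_positions'],s['qvel'])
W=cloud('wrist',d,s);np.savez('pics/w1.npz',W=W,d=d);X=W[d>0]
for n,cc,zl,k,r in [('hex',[.4883,-.0741],(.073,.082),6,.025),('square',[.458,.0551],(.061,.070),4,.025),('bush',[.502,-.1417],(.08,.088),0,.025),('spindle',[.4728,-.013],(.082,.09),0,.025),('sqstud',[.458,.0551],(.078,.086),0,.025)]:
    cc=np.array(cc);m=(np.hypot(*(X[:,:2]-cc).T)<r)&(X[:,2]>zl[0])&(X[:,2]<zl[1]);q=X[m][:,:2]
    if m.sum()<10: print(n,m.sum());continue
    mid=(q.min(0)+q.max(0))/2
    print(n,m.sum(),yawfit(q,mid,k) if k else '',cv2.minAreaRect((q*1000).astype(np.float32)),cv2.minEnclosingCircle((q*1000).astype(np.float32)),X[m][:,2].mean())
```

```text
2.55 [ 0.49940778 -0.05079857  0.19603502] [-1.85617636e+01  2.00220127e+01  9.87731138e+01 -3.46488216e-02
  6.12092738e+01 -3.00795655e+01] [-1.97996378 -0.09918624  0.23685274  0.12372978 -0.07982295  0.07516461]
hex 1077 (np.float64(36.0), np.float64(0.014635050713518874)) ((487.9555969238281, -74.33967590332031), (35.745765686035156, 32.325958251953125), 56.80793380737305) ((487.9327087402344, -74.0300521850586), 18.546371459960938) 0.07718345359703872
square 1035 (np.float64(83.0), np.float64(0.014274823343457338)) ((456.97991943359375, 54.9422492980957), (30.048778533935547, 30.088918685913086), 83.79193115234375) ((456.6756896972656, 54.889286041259766), 20.448274612426758) 0.06505741157807134
bush 430  ((499.6463317871094, -135.91510009765625), (29.30298614501953, 16.48149871826172), 11.991464614868164) ((500.92498779296875, -142.073974609375), 14.752272605895996) 0.08316575919547715
spindle 518  ((471.8102111816406, -13.558672904968262), (20.795928955078125, 21.111099243164062), 54.549781799316406) ((471.63385009765625, -13.72460651397705), 10.834465026855469) 0.08494823470109315
sqstud 330  ((457.1513671875, 54.76887130737305), (15.192710876464844, 14.940376281738281), 12.327801704406738) ((457.02972412109375, 54.90428161621094), 7.903046607971191) 0.081001123576545
```

View pics/w1.png

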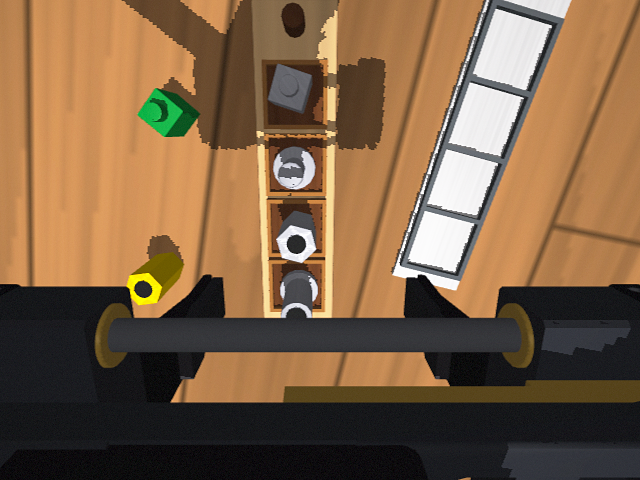

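```bash
cat > hexfit.py <<'E'
from h import *
from scipy.spatial import ConvexHull
from scipy.optimize import least_squares
def fit(q,n,ap):
    H=q[ConvexHull(q).vertices]
    # dense hull boundary
    B=np.concatenate([np.linspace(H[i],H[(i+1)%len(H)],20) for i in range(len(H))])
    best=None
    for a0 in np.arange(0,360/n,5):
        def f(p):
            t=np.radians(p[2]+np.arange(n)*360/n)
            return ((B-p[:2]/1000)@np.stack([np.cos(t),np.sin(t)])).max(1)*1000-p[3]
        r=least_squares(f,[*(B.mean(0)*1000),a0,ap],loss='soft_l1',f_scale=.5)
        if best is None or r.cost<best.cost: best=r
    return best.x.round(2),round(best.cost/len(B),4)
if __name__=='__main__':
    src=[(c,cloud(c,np.load(f'pics/{c}_1.npz')['d']),np.load(f'pics/{c}_1.npz')['d']) for c in ['top','scene']]
    z=np.load('pics/w1.npz');src.append(('w',z['W'],z['d']))
    for c,W,d in src:
        X=W[d>0]
        for n,cc,zl,k,ap in [('hex',[.4880,-.0741],(.0745,.082),6,16),('square',[.4575,.0551],(.0625,.070),4,15)]:
            m=(np.hypot(*(X[:,:2]-cc).T)<.025)&(X[:,2]>zl[0])&(X[:,2]<zl[1])
            print(c,n,fit(X[m][:,:2],k,ap))
E
python3 hexfit.py
python3 - <<'E'
import cv2
im=cv2.imread('pics/w1.png'); cv2.imwrite('pics/w1z.png',cv2.resize(im[60:325,235:360],None,fx=4,fy=4,interpolation=cv2.INTER_NEAREST)[500:1060][:, :])
E
```

```text
top hex (array([489.08, -73.79,  26.12,  15.61]), np.float64(0.0708))
top square (array([458.27,  55.37,  84.52,  14.75]), np.float64(0.0301))
scene hex (array([487.42, -74.74,  30.28,  16.11]), np.float64(0.1335))
scene square (array([456.8 ,  54.47,  84.62,  14.95]), np.float64(0.0836))
w hex (array([487.82, -74.38,  25.48,  15.97]), np.float64(0.0142))
w square (array([456.94,  55.  ,  84.08,  14.87]), np.float64(0.0167))
```

View pics/w1z.png

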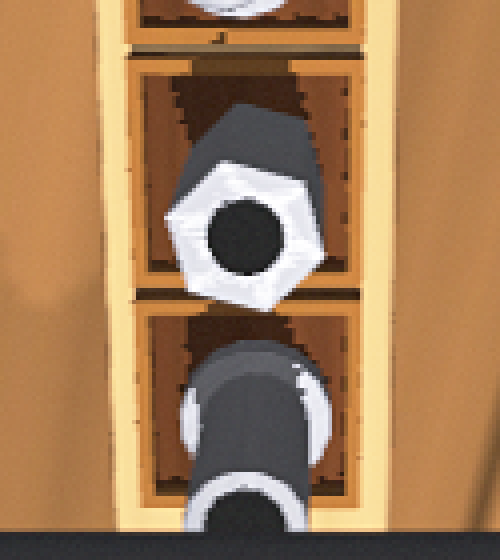

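```bash
python3 plan.py .5013 -.1419 .12 11.5 0
```

```text
t 2.6 pos [ 0.4992 -0.0515  0.196 ] yaw 11.45 F [ 0.2 -0.7  0.6] op 0.997
[[0.0, [-44.5, -8.0, 38.0], -0.0], [0.0, [-44.5, -7.9, 38.0], -0.0]]
```

Request:
servo_tool(increments=[[0,[-44.5,-8,38],0],[0,[-44.5,-8,38],0],[0,[0,0,0],0]])

```text
time_s: 2.98
position: [0.4995, -0.1448, 0.1175]
tcp_rot: [[-0.192, 0.981, -0.005], [0.981, 0.192, 0.002], [0.003, -0.004, -1.0]]
force: [-1.6, 0.1, -0.1]
opening: 0.996
```

```bash
python3 plan.py .5013 -.1419 .032 11.5 0.3 45
```

```text
t 2.975 pos [ 0.4995 -0.1448  0.1175] yaw 11.09 F [-1.6  0.1 -0.1] op 0.996
[[0.3, [1.3, 1.2, 42.7], -0.2], [0.3, [1.2, 1.1, 42.8], -0.2]]
```

Request:
servo_tool(increments=[[0,[0,0,40],0],[0,[0,0,20],0],[0,[0,0,0],0],[0,[0,0,0],0]])

```text
time_s: 3.48
position: [0.5023, -0.1417, 0.0612]
tcp_rot: [[-0.199, 0.98, 0.002], [0.98, 0.199, -0.001], [-0.001, 0.002, -1.0]]
force: [0.9, -0.7, -1.6]
opening: 0.999
```

```bash
python3 plan.py .5013 -.1419 .032 11.5 0.3 45
```

```text
t 3.475 pos [ 0.5023 -0.1417  0.0612] yaw 11.47 F [ 0.9 -0.7 -1.6] op 0.999
[[0.3, [0.0, -1.0, 29.2], -0.0]]
```

Request:
servo_tool(increments=[[0,[0,0,15],0],[0,[0,0,14],0],[0.5,[0,0,0],0],[1,[0,0,0],0],[1,[0,0,0],0]])

```text
time_s: 4.1
position: [0.5019, -0.1413, 0.0312]
tcp_rot: [[-0.2, 0.98, 0.0], [0.98, 0.2, -0.0], [-0.0, 0.0, -1.0]]
force: [-0.1, 0.6, -0.4]
opening: 0.747
```

Request:
servo_tool(increments=[[1,[0,0,0],0],[1,[0,0,0],0],[1,[0,0,0],0]])

```text
time_s: 4.47
position: [0.5017, -0.1412, 0.0312]
tcp_rot: [[-0.2, 0.98, 0.0], [0.98, 0.2, -0.0], [-0.0, 0.0, -1.0]]
force: [0.9, 0.9, -0.9]
opening: 0.402
```

Request:
servo_tool(increments=[[1,[0,0,0],0],[1,[0,0,0],0],[1,[0,0,-20],0],[1,[0,0,-35],0],[1,[0,0,-35],0]])

```text
time_s: 5.1
position: [0.501, -0.1407, 0.1212]
tcp_rot: [[-0.199, 0.98, -0.002], [0.98, 0.199, 0.001], [0.001, -0.001, -1.0]]
force: [0.7, -0.3, -2.8]
opening: 0.336
```

```bash
python3 plan.py .654 .1348 .124 -3 1
```

```text
t 5.1 pos [ 0.501  -0.1407  0.1212] yaw 11.5 F [ 0.7 -0.3 -2.8] op 0.336
[[1.0, [39.9, 34.1, -0.5], 2.4], [1.0, [41.3, 32.5, -0.4], 2.4], [1.0, [42.7, 30.6, -0.5], 2.5], [1.0, [43.9, 28.8, -0.5], 2.4], [1.0, [45.1, 27.0, -0.4], 2.4]]
[[1.0, [46.2, 25.0, -0.5], 2.4]]
```

Request:
servo_tool(increments=[[1,[40,34,0],2.4],[1,[41,32.5,0],2.4],[1,[43,30.5,0],2.5],[1,[44,29,0],2.4],[1,[45,27,0],2.4]])

```text
time_s: 5.72
position: [0.6291, 0.0903, 0.1201]
tcp_rot: [[0.012, 1.0, -0.001], [1.0, -0.012, 0.0], [0.0, -0.001, -1.0]]
force: [1.1, -0.1, -1.9]
opening: 0.332
```

Request:
servo_tool(increments=[[1,[46,25,0],2.4],[1,[0,0,25],0],[1,[0,0,25],0],[1,[0,0,20],0],[1,[0,0,0],0]])

```text
time_s: 6.35
position: [0.6524, 0.1341, 0.0485]
tcp_rot: [[0.052, 0.999, -0.006], [0.999, -0.052, -0.0], [-0.0, -0.005, -1.0]]
force: [-0.3, -0.3, -3.0]
opening: 0.336
```

```bash
python3 plan.py .654 .1348 .0235 -3 1
```

```text
t 6.35 pos [0.6524 0.1341 0.0485] yaw -3.01 F [-0.3 -0.3 -3. ] op 0.336
[[1.0, [0.8, 1.6, 25.0], -0.0]]
```

Request:
servo_tool(increments=[[1,[0.5,1,12],0],[1,[0,0,8],0],[1,[0,0,2],0],[1,[0,0,0],0],[1,[0,0,0],0]])

```text
time_s: 6.98
position: [0.656, 0.1347, 0.0295]
tcp_rot: [[0.052, 0.999, 0.001], [0.999, -0.052, 0.0], [0.0, 0.001, -1.0]]
force: [0.1, -0.4, -3.2]
opening: 0.338
```

Request:
servo_tool(increments=[[1,[0,-1,2],0],[1,[0,0,2],0],[1,[0,0,1],0],[1,[0,0,0],0]])

```text
time_s: 7.48
position: [0.6545, 0.1348, 0.0239]
tcp_rot: [[0.052, 0.999, -0.0], [0.999, -0.052, -0.0], [-0.0, -0.0, -1.0]]
force: [-0.3, 0.5, -2.9]
opening: 0.334
```

Request:
servo_tool(increments=[[1,[0,0,0.6],0],[1,[0,0,0.5],0],[1,[0,0,0],0]])

```text
time_s: 7.85
position: [0.6547, 0.1348, 0.0232]
tcp_rot: [[0.052, 0.999, 0.0], [0.999, -0.052, -0.0], [-0.0, 0.0, -1.0]]
force: [-0.2, 1.1, -1.4]
opening: 0.335
```

Request:
servo_tool(increments=[[1,[0,0,0.4],0],[1,[0,0,0],0],[1,[0,0,0],0]])

```text
time_s: 8.22
position: [0.6547, 0.1348, 0.0231]
tcp_rot: [[0.052, 0.999, 0.0], [0.999, -0.052, -0.0], [0.0, 0.0, -1.0]]
force: [-2.1, -0.7, 3.2]
opening: 0.33
```

Request:
servo_tool(increments=[[0.5,[0,0,0],0],[0.3,[0,0,0],0],[0.1,[0,0,0],0],[0,[0,0,-10],0],[0,[0,0,-30],0]])

```text
time_s: 8.85
position: [0.6531, 0.1347, 0.0616]
tcp_rot: [[0.052, 0.999, -0.004], [0.999, -0.052, -0.0], [-0.0, -0.004, -1.0]]
force: [0.5, -0.5, -0.2]
opening: 0.816
```

Request:
servo_tool(increments=[[0,[0,0,-50],0],[0,[0,0,0],0],[0,[0,0,0],0]])

```text
time_s: 9.22
position: [0.6543, 0.1348, 0.1129]
tcp_rot: [[0.052, 0.999, 0.0], [0.999, -0.052, -0.0], [-0.0, 0.0, -1.0]]
force: [-0.2, 0.3, 0.4]
opening: 0.997
```

```bash
python3 plan.py .4881 -.0743 .12 25.7 0
python3 - <<'E'
from h import *
im,d=bot.capture('top'); cv2.imwrite('pics/t2.png',im)
E
```

```text
t 9.225 pos [0.6543 0.1348 0.1129] yaw -2.99 F [-0.2  0.3  0.4] op 0.997
[[0.0, [-43.5, -31.0, -1.4], -5.7], [0.0, [-40.2, -35.2, -1.4], -5.8], [0.0, [-36.4, -39.1, -1.5], -5.7], [0.0, [-32.4, -42.5, -1.4], -5.8], [0.0, [-27.9, -45.5, -1.4], -5.7]]
```

View pics/t2.png

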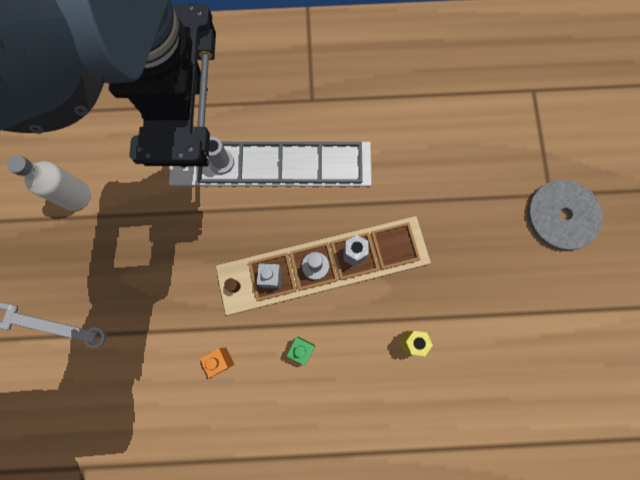

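Request:
servo_tool(increments=[[0,[-43.5,-31,-2],-5.7],[0,[-40,-35,-2],-5.8],[0,[-36.5,-39,-2],-5.7],[0,[-32.5,-42.5,-2],-5.8],[0,[-28,-45.5,0],-5.7]])

```text
time_s: 9.9
position: [0.4867, -0.0751, 0.1194]
tcp_rot: [[-0.437, 0.899, -0.002], [0.899, 0.437, 0.001], [0.002, -0.002, -1.0]]
force: [0.9, -0.5, -1.2]
opening: 1.001
```

Request:
servo_tool(increments=[[0,[0,0,0],0],[0,[0,0,30],0],[0,[0,0,20],0],[0,[0,0,0],0],[0,[0,0,0],0]])

```text
time_s: 10.52
position: [0.4892, -0.0738, 0.0705]
tcp_rot: [[-0.434, 0.901, 0.0], [0.901, 0.434, 0.0], [0.0, 0.0, -1.0]]
force: [0.1, 0.1, -0.5]
opening: 1.002
```

```bash
python3 plan.py .4881 -.0743 .032 25.7 0 20
```

```text
t 10.525 pos [ 0.4892 -0.0738  0.0705] yaw 25.74 F [ 0.1  0.1 -0.5] op 1.002
[[0.0, [0.0, -0.6, 19.3], 0.0], [0.0, [0.1, -0.6, 19.2], 0.0]]
```

Request:
servo_tool(increments=[[0.2,[0,-0.5,19],0],[0.4,[0,-0.5,19],0],[0.6,[0,0,0],0],[1,[0,0,0],0],[1,[0,0,0],0]])

```text
time_s: 11.15
position: [0.4887, -0.075, 0.0335]
tcp_rot: [[-0.434, 0.901, 0.002], [0.901, 0.434, -0.001], [-0.001, 0.001, -1.0]]
force: [0.2, 0.4, -0.1]
opening: 0.516
```

Request:
servo_tool(increments=[[1,[0,0,0],0],[1,[0,0,0],0],[1,[0,0,0],0],[1,[0,0,0],0]])

```text
time_s: 11.65
position: [0.4881, -0.0749, 0.033]
tcp_rot: [[-0.434, 0.901, 0.001], [0.901, 0.434, -0.0], [-0.001, 0.0, -1.0]]
force: [-0.7, 0.0, 5.4]
opening: 0.361
```

Request:
servo_tool(increments=[[1,[0,0,-20],0],[1,[0,0,-35],0],[1,[0,0,-35],0],[1,[0,0,0],0]])

```text
time_s: 12.15
position: [0.4894, -0.0753, 0.124]
tcp_rot: [[-0.434, 0.901, 0.005], [0.901, 0.434, -0.002], [-0.004, 0.003, -1.0]]
force: [0.0, 0.5, -4.2]
opening: 0.363
```

```bash
python3 plan.py .6505 .0689 .122 -3 1 50 6
```

```text
t 12.15 pos [ 0.4894 -0.0753  0.124 ] yaw 25.71 F [ 0.   0.5 -4.2] op 0.363
[[1.0, [12.0, 41.5, 0.4], 5.7], [1.0, [16.1, 40.2, 0.4], 5.8], [1.0, [20.0, 38.3, 0.4], 5.7], [1.0, [23.7, 36.2, 0.4], 5.8], [1.0, [27.3, 33.5, 0.4], 5.7]]
```

Request:
servo_tool(increments=[[1,[12,41.5,0],5.7],[1,[16,40,0],5.8],[1,[20,38.5,0],5.7],[1,[23.5,36,0],5.8],[1,[27.5,33.5,0],5.7]])

```text
time_s: 12.78
position: [0.6478, 0.0703, 0.1191]
tcp_rot: [[0.056, 0.998, -0.005], [0.998, -0.056, 0.0], [-0.0, -0.005, -1.0]]
force: [0.8, -1.4, -4.3]
opening: 0.362
```

Request:
servo_tool(increments=[[1,[0,0,0],0],[1,[0,0,30],0],[1,[0,0,35],0],[1,[0,0,15],0],[1,[0,0,0],0]])

```text
time_s: 13.4
position: [0.6466, 0.069, 0.0402]
tcp_rot: [[0.052, 0.999, -0.005], [0.999, -0.052, 0.0], [0.0, -0.005, -1.0]]
force: [0.2, -1.3, -3.2]
opening: 0.366
```

Request:
servo_tool(increments=[[1,[0,0,5],0],[1,[0,0,2],0],[1,[0,0,1],0],[1,[0,0,0],0]])

```text
time_s: 13.9
position: [0.6491, 0.0693, 0.035]
tcp_rot: [[0.052, 0.999, 0.001], [0.999, -0.052, -0.0], [-0.0, 0.001, -1.0]]
force: [0.1, -0.5, -3.8]
opening: 0.362
```

Request:
servo_tool(increments=[[1,[0,1,4],0],[1,[0,0,3],0],[1,[0,0,1],0],[1,[0,0,0],0],[1,[0,0,0],0]])

```text
time_s: 14.52
position: [0.6499, 0.0692, 0.0266]
tcp_rot: [[0.052, 0.999, 0.0], [0.999, -0.052, -0.0], [-0.0, 0.0, -1.0]]
force: [0.4, -0.6, -3.4]
opening: 0.361
```

Request:
servo_tool(increments=[[1,[0,0,1],0],[1,[0,0,0.5],0],[1,[0,0,0],0]])

```text
time_s: 14.9
position: [0.6499, 0.0692, 0.0252]
tcp_rot: [[0.052, 0.999, 0.0], [0.999, -0.052, -0.0], [-0.0, 0.0, -1.0]]
force: [-0.2, 0.3, -2.2]
opening: 0.362
```

Request:
servo_tool(increments=[[1,[0,0,0.4],0],[1,[0,0,0],0],[1,[0,0,0],0]])

```text
time_s: 15.28
position: [0.6499, 0.0692, 0.0252]
tcp_rot: [[0.052, 0.999, 0.0], [0.999, -0.052, 0.0], [0.0, 0.0, -1.0]]
force: [-1.8, -0.3, 1.8]
opening: 0.362
```

Request:
servo_tool(increments=[[0.5,[0,0,0],0],[0.3,[0,0,0],0],[0.1,[0,0,0],0],[0,[0,0,-10],0],[0,[0,0,-30],0]])

```text
time_s: 15.9
position: [0.6485, 0.0693, 0.0639]
tcp_rot: [[0.052, 0.999, -0.004], [0.999, -0.052, 0.0], [0.0, -0.004, -1.0]]
force: [0.1, -0.8, 0.4]
opening: 0.848
```

Request:
servo_tool(increments=[[0,[0,0,-50],0],[0,[0,0,0],0],[0,[0,0,0],0]])

```text
time_s: 16.27
position: [0.6495, 0.0692, 0.115]
tcp_rot: [[0.052, 0.999, 0.0], [0.999, -0.052, -0.0], [-0.0, 0.0, -1.0]]
force: [0.2, 1.0, -0.2]
opening: 0.998
```

```bash
python3 plan.py .4724 -.0134 .122 11.5 0
python3 - <<'E'
from h import *
im,d=bot.capture('scene'); cv2.imwrite('pics/s3.png',im)
E
```

```text
t 16.275 pos [0.6495 0.0692 0.115 ] yaw -2.99 F [ 0.2  1.  -0.2] op 0.998
[[0.0, [-22.9, -43.1, -1.7], -3.6], [0.0, [-20.2, -44.6, -1.8], -3.6], [0.0, [-17.3, -45.6, -1.7], -3.7], [0.0, [-14.4, -46.7, -1.8], -3.6]]
```

View pics/s3.png

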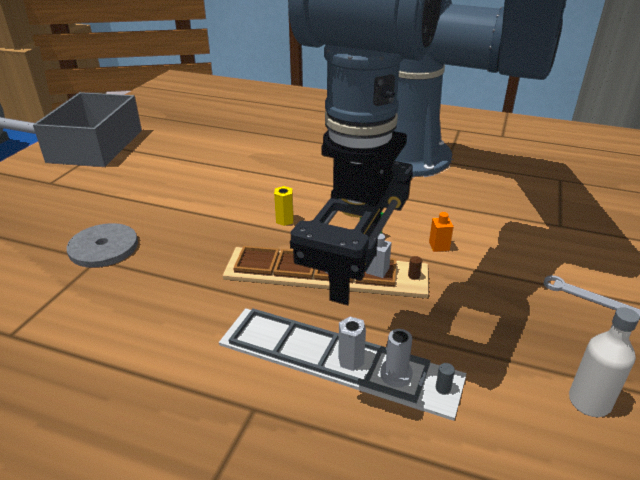

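Scene view: bush (398,355) next to the trough's peg, hex (351,340) in the next bay, both upright. Spindle next.

Request:
servo_tool(increments=[[0,[-23,-43,-2],-3.6],[0,[-20,-44.5,-2],-3.6],[0,[-17.5,-45.5,-2],-3.7],[0,[-14.5,-46.5,0],-3.6],[0,[0,0,0],0]])

```text
time_s: 16.95
position: [0.4676, -0.0134, 0.1192]
tcp_rot: [[-0.197, 0.98, -0.008], [0.98, 0.197, 0.002], [0.004, -0.008, -1.0]]
force: [0.5, -0.1, 0.0]
opening: 0.996
```

Request:
servo_tool(increments=[[0,[0,0,30],0],[0,[0,0,20],0],[0,[0,0,0],0],[0,[0,0,0],0]])

```text
time_s: 17.45
position: [0.4739, -0.0135, 0.0706]
tcp_rot: [[-0.2, 0.98, 0.0], [0.98, 0.2, 0.0], [-0.0, 0.0, -1.0]]
force: [0.1, -0.2, 0.3]
opening: 0.996
```

```bash
python3 plan.py .4724 -.0134 .037 11.5 0 20
```

```text
t 17.45 pos [ 0.4739 -0.0135  0.0706] yaw 11.52 F [ 0.1 -0.2  0.3] op 0.996
[[0.0, [0.2, -0.7, 16.8], 0.0], [0.0, [0.2, -0.8, 16.8], 0.0]]
```

Request:
servo_tool(increments=[[0.2,[0,-0.5,17],0],[0.4,[0,-0.5,16.5],0],[0.6,[0,0,0],0],[1,[0,0,0],0],[1,[0,0,0],0]])

```text
time_s: 18.08
position: [0.473, -0.0139, 0.038]
tcp_rot: [[-0.2, 0.98, 0.002], [0.98, 0.2, -0.0], [-0.001, 0.002, -1.0]]
force: [-0.5, -0.3, 0.1]
opening: 0.52
```

Request:
servo_tool(increments=[[1,[0,0,0],0],[1,[0,0,0],0],[1,[0,0,0],0],[1,[0,0,0],0],[1,[0,0,0],0]])

```text
time_s: 18.7
position: [0.472, -0.0138, 0.0373]
tcp_rot: [[-0.2, 0.98, -0.0], [0.98, 0.2, 0.0], [0.0, -0.0, -1.0]]
force: [-2.3, -0.5, 4.6]
opening: 0.237
```

Request:
servo_tool(increments=[[1,[0,0,-20],0],[1,[0,0,-35],0],[1,[0,0,-35],0],[1,[0,0,0],0]])

```text
time_s: 19.2
position: [0.4743, -0.0142, 0.1289]
tcp_rot: [[-0.2, 0.98, 0.006], [0.98, 0.2, -0.001], [-0.002, 0.005, -1.0]]
force: [-0.4, -0.4, -3.5]
opening: 0.239
```

```bash
python3 plan.py .6471 .0029 .127 -3 1 50 6
```

```text
t 19.2 pos [ 0.4743 -0.0142  0.1289] yaw 11.51 F [-0.4 -0.4 -3.5] op 0.239
[[1.0, [-4.4, 43.2, 0.5], 3.6], [1.0, [-1.8, 43.4, 0.4], 3.7], [1.0, [1.1, 43.4, 0.5], 3.6], [1.0, [3.8, 43.2, 0.5], 3.6]]
```

Request:
servo_tool(increments=[[1,[-4.5,43,0],3.6],[1,[-2,43.5,0],3.7],[1,[1,43.5,0],3.6],[1,[4,43.5,0],3.6],[1,[0,0,0],0]])

```text
time_s: 19.82
position: [0.648, 0.0032, 0.1246]
tcp_rot: [[0.052, 0.999, 0.001], [0.999, -0.052, 0.0], [0.0, 0.001, -1.0]]
force: [-0.5, -0.5, -2.8]
opening: 0.241
```

Request:
servo_tool(increments=[[1,[0,0,30],0],[1,[0,0,35],0],[1,[0,0,20],0],[1,[0,0,2],0],[1,[0,0,0],0]])

```text
time_s: 20.45
position: [0.6448, 0.0031, 0.0398]
tcp_rot: [[0.052, 0.999, -0.001], [0.999, -0.052, 0.0], [0.0, -0.001, -1.0]]
force: [-0.1, 0.2, -3.0]
opening: 0.24
```

Request:
servo_tool(increments=[[1,[0,0,0],0],[1,[0,0,0],0]])

```text
time_s: 20.7
position: [0.6461, 0.003, 0.0412]
tcp_rot: [[0.052, 0.999, 0.002], [0.999, -0.052, -0.0], [-0.0, 0.002, -1.0]]
force: [0.3, -0.2, -2.1]
opening: 0.24
```

Request:
servo_tool(increments=[[1,[0,0.5,5],0],[1,[0,0,4],0],[1,[0,0,1],0],[1,[0,0,0.5],0],[1,[0,0,0],0]])

```text
time_s: 21.32
position: [0.646, 0.003, 0.0297]
tcp_rot: [[0.052, 0.999, 0.0], [0.999, -0.052, -0.0], [-0.0, 0.0, -1.0]]
force: [-0.0, -0.4, -3.5]
opening: 0.24
```

Request:
servo_tool(increments=[[1,[0,0,0],0],[1,[0,0,0],0]])

```text
time_s: 21.58
position: [0.6461, 0.003, 0.0297]
tcp_rot: [[0.052, 0.999, 0.0], [0.999, -0.052, -0.0], [-0.0, 0.0, -1.0]]
force: [-0.9, -0.2, -1.5]
opening: 0.237
```

Request:
servo_tool(increments=[[1,[0,0,0.4],0],[1,[0,0,0.2],0],[1,[0,0,0],0],[1,[0,0,0],0]])

```text
time_s: 22.08
position: [0.6461, 0.003, 0.0294]
tcp_rot: [[0.052, 0.999, 0.0], [0.999, -0.052, -0.0], [-0.0, 0.0, -1.0]]
force: [-0.4, 0.6, 0.9]
opening: 0.24
```

Touching the floor (force changed sign at the expected height). Release.

Request:
servo_tool(increments=[[0.6,[0,0,0],0],[0.3,[0,0,0],0],[0.1,[0,0,0],0],[0,[0,0,-10],0],[0,[0,0,-30],0]])

```text
time_s: 22.7
position: [0.6445, 0.0032, 0.0683]
tcp_rot: [[0.052, 0.999, -0.004], [0.999, -0.052, 0.001], [0.0, -0.004, -1.0]]
force: [0.2, 0.4, 0.6]
opening: 0.725
```

Request:
servo_tool(increments=[[0,[0,0,-45],0],[0,[0,0,0],0],[0,[0,0,0],0]])

```text
time_s: 23.08
position: [0.6457, 0.0031, 0.1144]
tcp_rot: [[0.052, 0.999, 0.0], [0.999, -0.052, -0.0], [-0.0, 0.0, -1.0]]
force: [-0.8, -0.4, 0.3]
opening: 0.984
```

```bash
python3 plan.py .4573 .0550 .12 -5.7 0
python3 - <<'E'
from h import *
im,d=bot.capture('scene'); cv2.imwrite('pics/s4.png',im)
im,d=bot.capture('top'); cv2.imwrite('pics/t4.png',im)
E
```

```text
t 23.075 pos [0.6457 0.0031 0.1144] yaw -2.98 F [-0.8 -0.4  0.3] op 0.984
[[0.0, [10.5, -47.7, -1.4], 0.7], [0.0, [9.9, -47.8, -1.4], 0.7], [0.0, [9.4, -48.0, -1.4], 0.6], [0.0, [8.8, -48.0, -1.4], 0.7]]
```

View pics/s4.png

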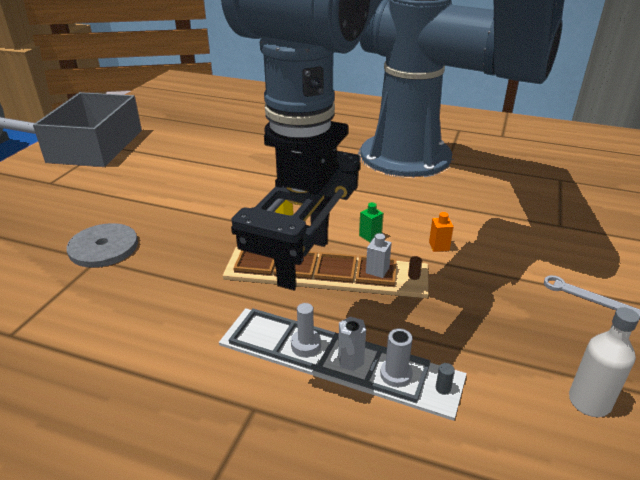

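Request:
servo_tool(increments=[[0,[10.5,-47.5,-2],0.7],[0,[10,-48,-2],0.7],[0,[9.5,-48,-1],0.6],[0,[8.5,-48,0],0.7],[0,[0,0,0],0]])

```text
time_s: 23.8
position: [0.4509, 0.0563, 0.1177]
tcp_rot: [[0.098, 0.995, -0.009], [0.995, -0.098, 0.001], [0.0, -0.009, -1.0]]
force: [0.9, -0.1, 0.3]
opening: 1.004
```

Request:
servo_tool(increments=[[0,[0,0,30],0],[0,[0,0,20],0],[0,[0,0,0],0],[0,[0,0,0],0]])

```text
time_s: 24.3
position: [0.4584, 0.0547, 0.0691]
tcp_rot: [[0.099, 0.995, 0.0], [0.995, -0.099, -0.0], [-0.0, 0.0, -1.0]]
force: [0.2, 0.6, 0.2]
opening: 1.002
```

```bash
python3 plan.py .4573 .0550 .031 -5.7 0 20
```

```text
t 24.3 pos [0.4584 0.0547 0.0691] yaw -5.7 F [0.2 0.6 0.2] op 1.002
[[0.0, [0.1, -0.5, 19.0], 0.0], [0.0, [0.1, -0.6, 19.1], 0.0]]
```

Request:
servo_tool(increments=[[0.2,[0,-0.5,19],0],[0.4,[0,-0.5,19],0],[0.6,[0,0,0],0],[1,[0,0,0],0],[1,[0,0,0],0]])

```text
time_s: 24.92
position: [0.4574, 0.0549, 0.0319]
tcp_rot: [[0.099, 0.995, 0.002], [0.995, -0.099, -0.0], [-0.0, 0.002, -1.0]]
force: [-0.5, -0.6, -0.1]
opening: 0.517
```

Request:
servo_tool(increments=[[1,[0,0,0],0],[1,[0,0,0],0],[1,[0,0,0],0],[1,[0,0,0],0],[1,[0,0,0],0]])

```text
time_s: 25.55
position: [0.4568, 0.0549, 0.0312]
tcp_rot: [[0.099, 0.995, 0.0], [0.995, -0.099, -0.0], [-0.0, 0.0, -1.0]]
force: [0.2, -0.4, 1.9]
opening: 0.171
```

Request:
servo_tool(increments=[[1,[0,0,-20],0],[1,[0,0,-35],0],[1,[0,0,-40],0],[1,[0,0,0],0]])

```text
time_s: 26.05
position: [0.4583, 0.0548, 0.1278]
tcp_rot: [[0.099, 0.995, 0.005], [0.995, -0.099, -0.001], [-0.0, 0.005, -1.0]]
force: [0.6, 0.5, -3.6]
opening: 0.172
```

```bash
python3 plan.py .6436 -.0630 .126 -3 1 50 6
```

```text
t 26.05 pos [0.4583 0.0548 0.1278] yaw -5.68 F [ 0.6  0.5 -3.6] op 0.172
[[1.0, [-19.8, 39.2, 0.4], -0.5], [1.0, [-20.1, 39.1, 0.3], -0.6], [1.0, [-20.5, 38.8, 0.4], -0.5], [1.0, [-20.9, 38.6, 0.4], -0.5], [1.0, [-21.2, 38.5, 0.3], -0.6]]
```

The opening reads 15 mm instead of the expected 30 mm, so I'll check before moving on.

Run:
```python
from h import *
s=bot.read_state();print(s['opening'],s['position'])
for c in ['scene','top','wrist']:
    im,d=bot.capture(c); cv2.imwrite(f'pics/{c}5.png',im); np.save(f'pics/{c}5d.npy',d)
im=cv2.imread('pics/scene5.png');cv2.imwrite('pics/scene5z.png',cv2.resize(im[150:350,250:450],None,fx=3,fy=3))
```

```text
0.171861601201267 [0.45828084 0.05483405 0.12781499]
```

View pics/scene5z.png

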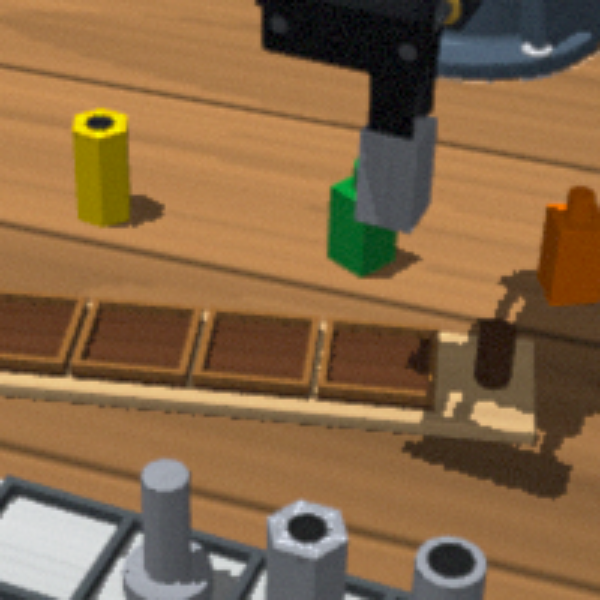

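View pics/wrist5.png

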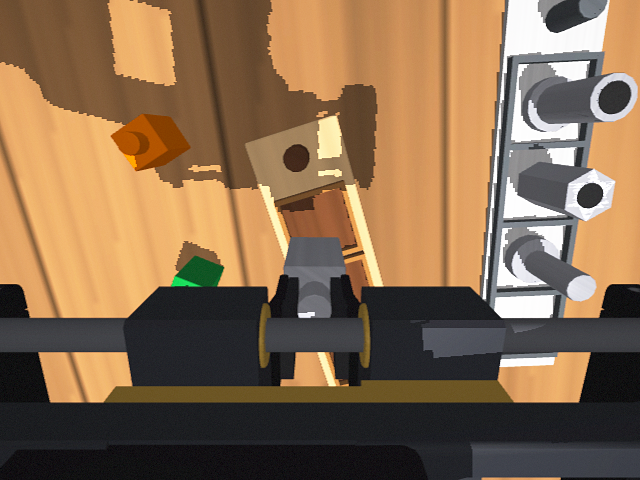

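View pics/top5.png

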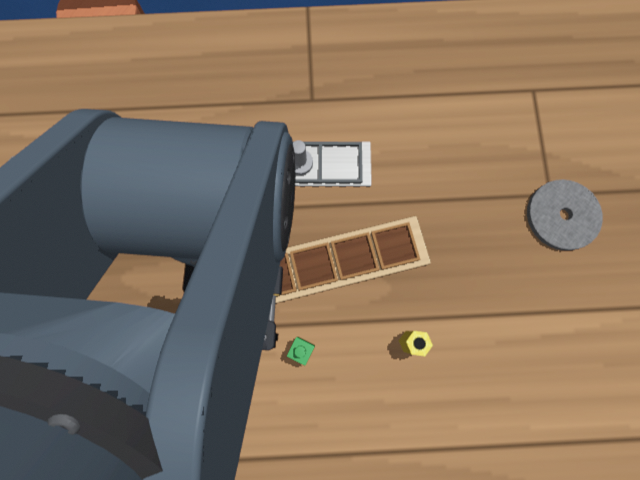

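Run:
```python
from h import *
s=bot.read_state();R=np.array(s['tcp_rot']);p=np.array(s['position'])
for c in ['scene','wrist']:
    im=cv2.imread(f'pics/{c}5.png');d=np.load(f'pics/{c}5d.npy');W=cloud(c,d,s)
    T=(W-p)@R
    m=(d>0)&(abs(T[...,0])<.03)&(abs(T[...,1])<.03)&(T[...,2]>-.06)&(T[...,2]<.09)
    q=T[m];b=im[m]
    print(c,m.sum())
    for lo in np.arange(-.06,.09,.01):
        k=(q[:,2]>=lo)&(q[:,2]<lo+.01)
        if k.sum()>3: print(round(lo,3),k.sum(),(q[k].min(0)[:2]*1000).round(),(q[k].max(0)[:2]*1000).round(),b[k].mean(0).round())
im=cv2.imread('pics/wrist5.png');cv2.imwrite('pics/wrist5z.png',cv2.resize(im[220:420,220:420],None,fx=3,fy=3))
```

```text
scene 1076
-0.06 132 [-11. -14.] [12. 21.] [17. 17. 18.]
-0.05 125 [-10. -14.] [12. 21.] [21. 20. 22.]
-0.04 188 [-15. -14.] [15. 20.] [80. 77. 76.]
-0.03 142 [-15. -13.] [15. 20.] [85. 81. 79.]
-0.02 151 [-16. -10.] [15. 21.] [85. 82. 79.]
-0.01 138 [-15. -13.] [15. 20.] [86. 82. 80.]
0.0 140 [-15. -10.] [15. 20.] [87. 83. 81.]
0.01 60 [-15. -10.] [15. 20.] [87. 90. 91.]
wrist 4635
-0.06 776 [ -3. -17.] [12. 17.] [63. 59. 61.]
-0.05 1093 [ -4. -16.] [12. 17.] [84. 80. 80.]
-0.04 1306 [ -9. -16.] [15. 16.] [104.  98.  99.]
-0.03 402 [ 14. -15.] [16. 15.] [97. 92. 93.]
-0.02 338 [ 14. -15.] [16. 15.] [97. 92. 93.]
-0.01 295 [ 14. -15.] [16. 15.] [96. 91. 92.]
0.0 261 [ 14. -15.] [15. 15.] [96. 91. 92.]
0.01 164 [ 14. -14.] [15. 15.] [94. 91. 95.]
```

View pics/wrist5z.png

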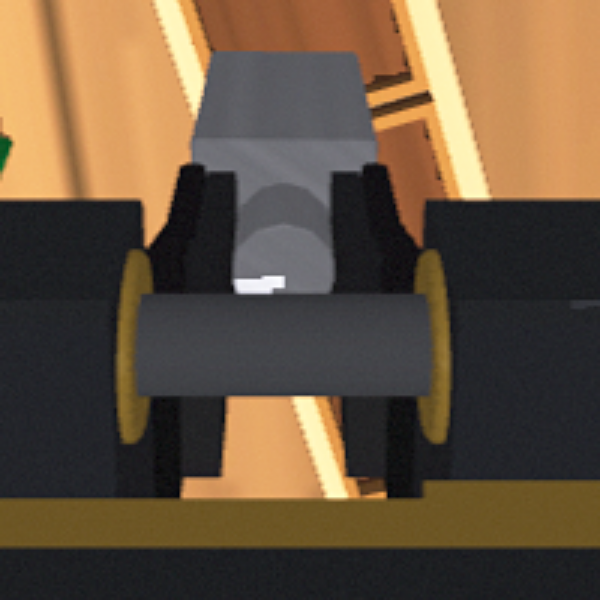

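The depth says the post hangs upright with its foot 17 mm below the TCP, as expected. The jaws bear at stud width, though, and the fingers appear sunk into the body. It is held firmly, so I'll go on slowly and watch it.

Request:
servo_tool(increments=[[1,[-20,39,0],-0.5],[1,[-20,39,0],-0.6],[1,[-20.5,39,0],-0.5],[1,[-21,38.5,0],-0.5],[1,[-21,38.5,0],-0.6]])

```text
time_s: 26.82
position: [0.6408, -0.0632, 0.1226]
tcp_rot: [[0.052, 0.999, -0.006], [0.999, -0.052, 0.002], [0.001, -0.006, -1.0]]
force: [0.1, 0.6, -3.1]
opening: 0.172
```

Request:
servo_tool(increments=[[1,[0,0,0],0],[1,[0,0,25],0],[1,[0,0,30],0],[1,[0,0,25],0],[1,[0,0,0],0]])

```text
time_s: 27.45
position: [0.6369, -0.0613, 0.0416]
tcp_rot: [[0.052, 0.999, -0.011], [0.999, -0.052, 0.003], [0.003, -0.011, -1.0]]
force: [-1.2, 0.1, -3.7]
opening: 0.173
```

Request:
servo_tool(increments=[[1,[0,0,0],0],[1,[0,0,0],0]])

```text
time_s: 27.7
position: [0.6425, -0.063, 0.0472]
tcp_rot: [[0.052, 0.999, 0.002], [0.999, -0.052, -0.001], [-0.0, 0.002, -1.0]]
force: [0.0, -0.2, -3.9]
opening: 0.173
```

Run:
```python
from h import *
s=bot.read_state();R=np.array(s['tcp_rot']);p=np.array(s['position']);print(s['time_s'],p,s['opening'])
c='scene'; im,d=bot.capture(c);W=cloud(c,d);cv2.imwrite('pics/s6.png',im)
T=(W-p)@R
m=(d>0)&(abs(T[...,0])<.03)&(abs(T[...,1])<.03)&(T[...,2]>-.045)&(T[...,2]<.03)&(W[...,2]>.016)
print(m.sum(),(T[m].min(0)*1000).round(),(T[m].max(0)*1000).round())
cv2.imwrite('pics/s6z.png',cv2.resize(im[230:430,200:480],None,fx=2.8,fy=2.8))
```

```text
27.7 [ 0.64249133 -0.06296978  0.04715688] 0.1728916741617782
1026 [-16. -17. -45.] [16. 18. 18.]
```

View pics/s6z.png

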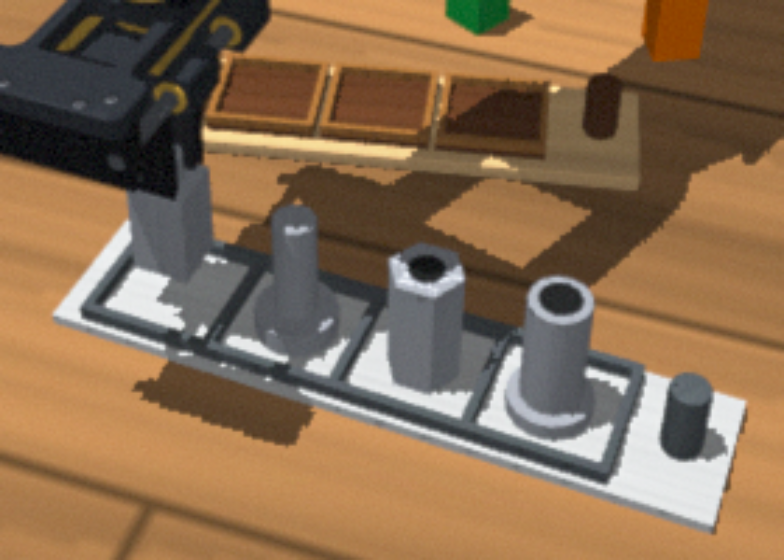

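Request:
servo_tool(increments=[[1,[0,1,8],0],[1,[0,0,7],0],[1,[0,0,4],0],[1,[0,0,2],0],[1,[0,0,0],0]])

```text
time_s: 28.38
position: [0.6426, -0.0629, 0.0248]
tcp_rot: [[0.052, 0.999, -0.0], [0.999, -0.052, 0.0], [0.0, -0.0, -1.0]]
force: [-0.1, 0.0, -3.6]
opening: 0.17
```

Request:
servo_tool(increments=[[1,[0,0,0],0],[1,[0,0,0],0]])

```text
time_s: 28.62
position: [0.6429, -0.063, 0.0253]
tcp_rot: [[0.052, 0.999, 0.0], [0.999, -0.052, -0.0], [-0.0, 0.0, -1.0]]
force: [-0.1, -0.3, -5.5]
opening: 0.169
```

Request:
servo_tool(increments=[[1,[0,0,1],0],[1,[0,0,0.5],0],[1,[0,0,0],0],[1,[0,0,0],0]])

```text
time_s: 29.12
position: [0.6427, -0.0629, 0.0235]
tcp_rot: [[0.052, 0.999, -0.0], [0.999, -0.052, -0.0], [-0.0, -0.0, -1.0]]
force: [-0.3, 0.1, -3.5]
opening: 0.169
```

Request:
servo_tool(increments=[[1,[0,0,0.4],0],[1,[0,0,0.3],0],[1,[0,0,0],0],[1,[0,0,0],0]])

```text
time_s: 29.62
position: [0.6428, -0.063, 0.0232]
tcp_rot: [[0.052, 0.999, 0.0], [0.999, -0.052, -0.0], [-0.0, 0.0, -1.0]]
force: [-1.3, 0.0, 0.7]
opening: 0.171
```

Request:
servo_tool(increments=[[0.8,[0,0,0],0],[0.76,[0,0,0],0],[0.76,[0,0,0],0]])

```text
time_s: 30.0
position: [0.6432, -0.0631, 0.023]
tcp_rot: [[0.052, 0.999, 0.001], [0.999, -0.052, -0.0], [-0.0, 0.001, -1.0]]
force: [-0.3, -0.3, -0.0]
opening: 0.23
```

Run:
```python
from h import *
im,d=bot.capture('scene');cv2.imwrite('pics/s7z.png',cv2.resize(im[230:430,200:480],None,fx=2.8,fy=2.8))
```

```text
(no output)
```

View pics/s7z.png

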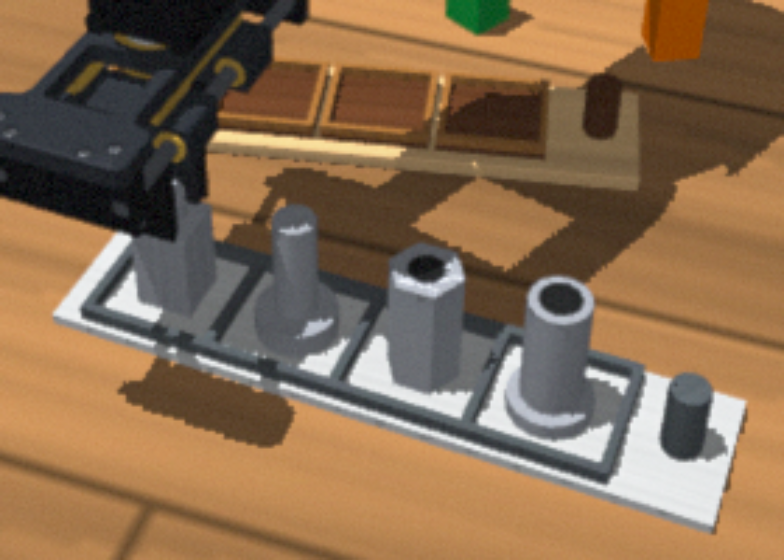

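Request:
servo_tool(increments=[[0.6,[0,0,0],0],[0.4,[0,0,0],0],[0.2,[0,0,0],0],[0,[0,0,0],0],[0,[0,0,0],0]])

```text
time_s: 30.68
position: [0.6427, -0.0629, 0.0228]
tcp_rot: [[0.052, 0.999, -0.0], [0.999, -0.052, 0.0], [0.0, -0.0, -1.0]]
force: [-0.6, -0.7, -0.1]
opening: 0.732
```

Request:
servo_tool(increments=[[0,[0,0,-10],0],[0,[0,0,-30],0],[0,[0,0,-50],0],[0,[0,0,-50],0],[0,[0,0,-10],0]])

```text
time_s: 31.3
position: [0.6456, -0.0636, 0.1782]
tcp_rot: [[0.052, 0.999, 0.009], [0.999, -0.052, -0.002], [-0.002, 0.009, -1.0]]
force: [0.7, 0.0, -0.1]
opening: 0.996
```

Request:
servo_tool(increments=[[0,[0,-60,0],0],[0,[0,-60,0],0],[0,[0,-50,0],0],[0,[0,0,0],0],[0,[0,0,0],0]])

```text
time_s: 31.92
position: [0.474, -0.0544, 0.1732]
tcp_rot: [[0.052, 0.999, 0.002], [0.999, -0.052, -0.001], [-0.0, 0.002, -1.0]]
force: [0.0, 0.4, 0.4]
opening: 1.002
```

Run:
```python
from h import *
a=np.radians(87);ey=np.array([np.cos(a),np.sin(a)]);ex=np.array([np.sin(a),-np.cos(a)]);o=np.array([.6488,.0359])
for c in ['scene','top']:
    im,d=bot.capture(c);cv2.imwrite(f'pics/{c}8.png',im)
    W=cloud(c,d);X=W[d>0]; U=np.stack([(X[:,:2]-o)@ex,(X[:,:2]-o)@ey,X[:,2]],1)*1000
    for y in [99,33,-33,-99]:
        q=U[(abs(U[:,0])<32)&(abs(U[:,1]-y)<30)&(U[:,2]>18)&(U[:,2]<100)]
        if len(q)<9: print(c,y,len(q));continue
        zt=np.percentile(q[:,2],99);t=q[q[:,2]>zt-4];l=q[q[:,2]<30]
        print(c,y,'top',zt.round(1),((t.min(0)+t.max(0))/2)[:2].round(1),'low',l.min(0)[:2].round(),l.max(0)[:2].round() )
print(bot.read_state()['time_s'])
```

```text
scene 99 top 77.2 [-0.8 97. ] low [-3. 82.] [ 16. 112.]
scene 33 top 71.3 [-1.6 33.5] low [-3. 19.] [16. 52.]
scene -33 top 78.6 [ -2.  -32.9] low [-22. -54.] [ 20. -12.]
scene -99 top 74.5 [ -0.6 -99.1] low [ -15. -114.] [ 15. -83.]
top 99 0
top 33 0
top -33 top 21.1 [-18.4 -25.6] low [-21. -33.] [-16. -18.]
top -99 0
32.025
```

View pics/scene8.png

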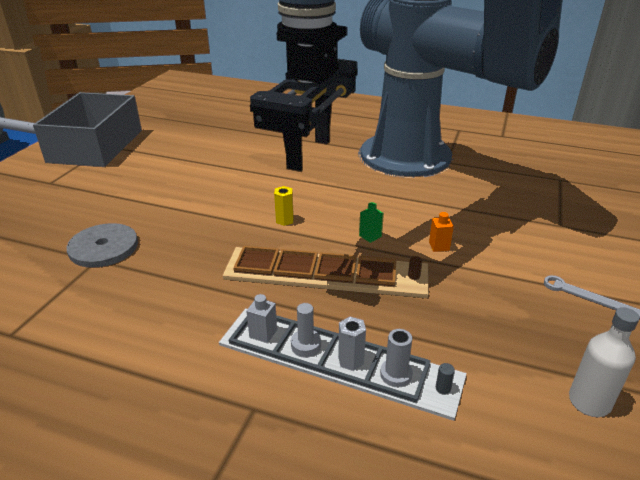

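View pics/top8.png

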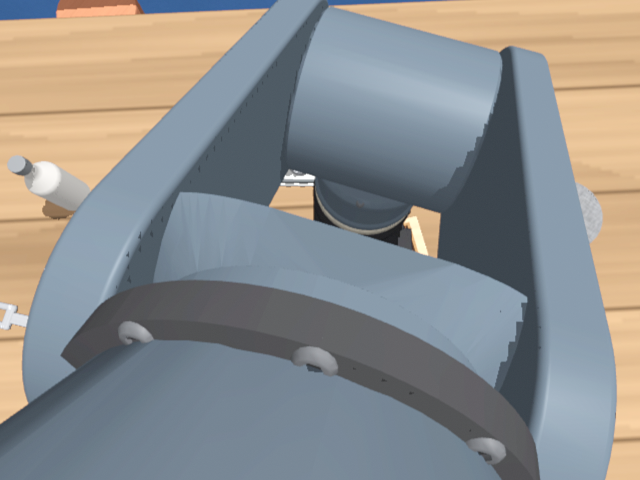

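Run:
```python
import cv2,numpy as np
f=['scene0','s3','s4','scene5','s6','scene8']
cv2.imwrite('pics/cmp.png',np.hstack([cv2.resize(cv2.imread(f'pics/{k}.png')[190:260,345:395],None,fx=2.6,fy=5) for k in f]))
```

```text
(no output)
```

View pics/cmp.png

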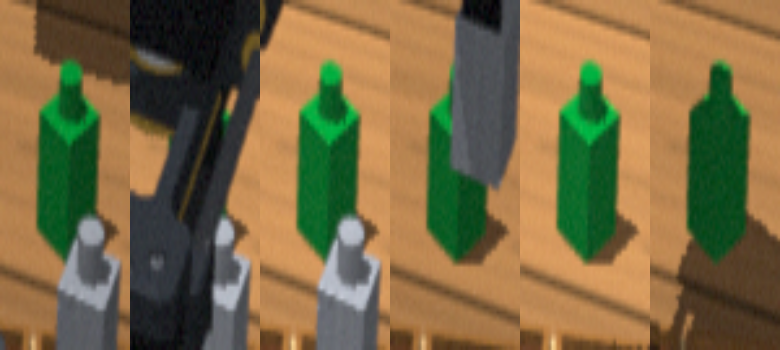

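```bash
python3 -c "
from rig import bot
print(bot.hand_in())"
```

```text
the job is handed in; nothing more can be done
None
```

All four parts are in the trough in reverse order and the job is handed in at about 32 s. From the trough's peg outwards they stand bush, hex, spindle, square. I set each one down in small steps until the wrist force showed the floor carrying it, then opened the jaws and lifted clear.

**Last checks (scene camera):**
- **Uprightness:** all four look upright, and their tops are at 77, 71, 79 and 75 mm. Standing flat on the floor they should be at 76, 70, 78 and 74 mm.
- **Position:** each is within about 2 mm of its bay centre.
- **Surroundings:** the trays are empty, the green post is where it was, and the robot was touching nothing.

**What disagreed or failed:**
- **Square post grip:** the jaws closed to about 15 mm, the width of the stud, although the fingers were at body height where 30 mm was expected. The fingers looked sunk into the body. The post still hung upright at the expected height, set down normally and came free with no reaction force.
- **Final top view:** the arm blocked the top camera, so the final check of all four parts rests on the scene camera alone.

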